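Push the spoilt salt tin through the flap of the waste caddy

ROBOT

A 6-joint arm with a two-finger parallel gripper is mounted at the origin on the work surface. World frame = base frame: x ahead of the robot, y to its left, z up, the work surface at z = 0. Lengths are in m, angles in rad, forces in N, time in s.
With the tool pointing down it reaches from about 0.4 to 0.825 m from the base axis. Payload 7 kg.
Tool frame: the origin (TCP) lies midway between the tips of the shut fingers; the grasp point (between the pads) lies 19 mm behind it; z points along the fingers, y is the line along which they close (so a half turn about z gives the same grasp; the last joint's range is limited). The gripper opens to 85 mm and grips with 20 to 120 N. Pads are 22 mm wide; open, the fingers measure 114 mm over their backs; the gripper's body (76 mm by 85 mm) begins 54 mm behind the grasp point. The pads swing forward as they close: fully open they stand 13 mm farther back than shut.
Start: joints at [1.578, 0.359, 0.012, 0, -1.224, -0.288], TCP at [0.187, 0.649, 0.231] pointing down, gripper open.
Joint ranges: [-3.07, 3.07], [-1.43, 2.12], [-1.02, 1.25], [-3.03, 1.67], [-3.05, -0], [-3.03, 3.03]. Speed limits (rad/s): [2.39, 2.39, 3.01, 3.14, 3.14, 3.14].

INTERFACE

Orientations are given as a unit quaternion [w, x, y, z].
In Python, from rig import * gives the robot as it stands. The module is installed in compiled form; this text tells all that it offers.
- The arm moves only by the tool servo_tool, never from a script. Its argument "commands" is a list of rows, each a list of 7 numbers: the shift along the tool's x, y, z as a fraction of full scale, then the turn, a rotation vector about the tool's x, y, z as a fraction of full scale, then the closure, from 0 (fully open) to 1 (shut). In form: [[tx, ty, tz, ax, ay, az, jaw], ...]. A call has 1 to 12 rows; each row shifts and turns the commanded pose from where the row before left it, along the tool's axes as they then stand; what a row does not reach is not made up. Full scale, the value 1, is 0.05 m for a shift and 0.12 rad for a turn. A row lasts 1/10 s, in which the tool goes at most 50 mm and 8.59 degrees, less where a joint would pass 70% of its speed; a pose out of reach is approached as far as the arm can. A call with a number of a shift or a turn outside -1 to 1 is refused whole. A call with a gripper value outside its range is refused whole. The fingers move at their own pace and stop on an object; the grip force is fixed at half the most. Time passes only in rows, so rows that do not move let the fingers close. It gives the time, the measured TCP pose, the force, the opening and the grip force at its end, in the units of the state.
- get_obs(): the state, without advancing time (a new reading comes with each control period).
- capture(name): name is "scene" or "top" or "wrist"; returns the picture (384x512x3 uint8, red, green, blue); there is no depth.
- camera_info(name): a dict with "mtx" (3x3 intrinsics, pixels), "world_from_camera" (4x4, takes a point from camera to world coordinates); the wrist camera has in their place "hand_eye" (4x4, takes a point from camera to tool coordinates, whose origin is the TCP and whose axes are the flange's). Camera axes: x right, y up, looking along -z (the intrinsics and any distortion apply to the point x, -y, -z); pixel columns grow to the right and rows downward; lengths in m; the calibration is good to about 2 mm. The wrist camera is an equidistant fisheye: a pixel r from the principal point sees the ray r / f radians off the axis. A picture is of the moment at which its call begins: read the wrist's pose just before it. camera_info takes no time and is no camera call.
- hand_in(): hands the job in; it is judged then, once.
The state is a dict: "time": time; "qpos": joint angles; "qvel": joint speeds; "tau": joint torques, N m; "eef_pos": TCP position; "tool_rot": TCP orientation; "contact_force": force on the tool from outside, world axes, zero at the start; "ft_torque": the same for the moment, N m; "grip_width": opening from 0.0 (shut) to 1.0 (fully open); "finger_force": force on a finger pad.
Only numpy, scipy, OpenCV 4.12 (cv2) and the standard library are available. Lean on these libraries where they do the work, as an engineer would, in place of code of your own. Each camera call takes 0.05 s, during which the arm holds its last target. There are 200 camera calls.

TASK

The salt in the short tin has caked hard, so throw that tin away as it is: set it down upright on the sill of the waste caddy, in front of the flap, and let go of it, then push it through the sprung flap so that it drops inside and the flap closes again behind it. Leave everything else on the table where it is.

Things in the scene. Friction and masses are not known exactly. Their poses are not given: they have to be found in the camera images.
- tin: the tin of caked salt, the short one of two plain steel tins with lids pressed shut: round, 50 mm in diameter, 45 mm high, about 160 g; can be taken round its sides from above. Origin: centre of its underside; z up along its axis.
- caddy: fixed waste caddy of clear plastic, steel front and sill, yawed on the table; 178 mm wide, 172 mm high. Origin on the table under the middle of the doorway in its front; x points inwards (away from the robot), y left along the front, z up. Side walls begin at x = 0, 170 mm apart; the clear roof begins at x = 26 mm, 168 to 172 mm above the table; back wall at x = 165 mm.
- doorway (a point): point on top of the sill, 100 mm straight above the caddy's origin; same axes. The sill is a level steel shelf 5 mm thick, 170 mm wide, from its open front edge at x = -85 mm, under the flap, to x = 12 mm, where it ends and things drop to the bottom. Fingers pointing forward and down, 25 degrees from vertical, can reach 25 mm inside without the gripper meeting the roof.
- flap (a joint): angle (rad) of the sprung aluminium flap in the doorway, 162 mm wide, 58 mm long, 3 mm thick. 0 = closed: it leans 22 degrees, lower edge nearest the robot (x = 8 mm, 8 mm above the sill). Grows, to 1.6 at most, as the lower edge is pushed inwards and up. A light spring (under 1 N at that edge) shuts it. The tin drops in once its centre is well past the sill end at x = 12 mm.
- flap_hinge (a point): middle of the flap's hinge line, along its upper edge: x = 30 mm, 62 mm above the doorway point.
- tall_tin: bystander: the tall tin of plain steel, 60 mm in diameter, 105 mm high. Origin: centre of its underside.
- mill: bystander: chrome press-button salt mill, 50 mm in diameter, 160 mm high. Origin: centre of its underside.
- dish: bystander: round terracotta tortilla dish with closed lid, 196 mm in diameter, 100 mm high with its knob. Origin: centre of its underside.
- bowl: bystander: small empty glass bowl, 96 mm in diameter, 45 mm high, on a 6 mm thick cork coaster. Origin: centre of its underside.
- spatula: bystander: black nylon spatula lying flat, 300 mm long along its x.
- tongs: bystander: stainless steel tongs lying flat, about 245 mm long along their x, up to 22 mm high.
Things that resemble listed ones, but are neither listed nor needed, are in the scene too. Leave any green look-alike of the tin alone.

How it is judged:
By the outcome, as a careful person would: the job done as asked, in the order asked, and still so for the second after the job is handed in, with the robot touching nothing.
It also fails if it takes over 46 s, if anything falls off the work surface, if the arm or the gripper's body presses on something with over 40 N, if the wrist force passes 120 N, or if a joint passes its speed limit or range.

## Working session

There is one attempt and no reset: what is moved stays moved. The work goes in short steps, Python scripts to look and compute and a tool call to move; the robot and the scene stay as the last step left them, time stands still between calls to the robot, and variables do not carry over. Pictures are saved under pics/ and viewed, at most 10 in all, crops included, and the job is handed in when it is done.

Besides the shell and the picture viewer there is one more tool, called by a JSON object that holds its "fn" and its "kwargs". servo_tool: Moves the arm, as the interface text tells. Its arguments: {"type":"object","properties":{"commands":{"type":"array"}},"required":["commands"]}

```bash
mkdir -p pics
python3 - <<'E'
from rig import *
import cv2,numpy as np
o=get_obs();print({k:np.round(v,3).tolist() for k,v in o.items()})
for n in ["scene","top","wrist"]:
    im=capture(n);cv2.imwrite(f"pics/{n}0.png",im[:,:,::-1])
    c=camera_info(n);print(n,{k:np.round(np.array(v),4).tolist() if k!='model' else v for k,v in c.items()})
a=cv2.imread("pics/scene0.png");b=cv2.imread("pics/top0.png")
cv2.imwrite("pics/top0b.png",cv2.resize(b,(800,600),interpolation=cv2.INTER_CUBIC));cv2.imwrite("pics/scene0b.png",cv2.resize(a,(800,600),interpolation=cv2.INTER_CUBIC))
E
```

```text
{'time': 0.0, 'qpos': [1.578, 0.359, 0.011, -0.0, -1.224, -0.288], 'qvel': [-0.001, -0.002, -0.001, -0.001, -0.001, -0.0], 'tau': [-0.0, -58.332, 29.341, 6.936, -0.006, -0.0], 'eef_pos': [0.187, 0.648, 0.23], 'tool_rot': [0.001, 0.99, -0.14, -0.0], 'contact_force': [-0.703, 0.178, -0.657], 'ft_torque': [-0.041, 0.02, 0.023], 'finger_force': 0.0, 'grip_width': 0.997}
scene {'mtx': [[404.1433, 0.0, 256.1747], [0.0, 404.1433, 194.7027], [0.0, 0.0, 1.0]], 'world_from_camera': [[0.0201, -0.8048, 0.5932, 1.2216], [0.9998, 0.0185, -0.0088, -0.0163], [-0.0039, 0.5932, 0.805, 1.1095], [0.0, 0.0, 0.0, 1.0]]}
top {'mtx': [[358.4439, 0.0, 252.8729], [0.0, 358.4439, 193.1509], [0.0, 0.0, 1.0]], 'world_from_camera': [[0.0016, 0.9911, -0.1329, 0.3489], [-0.9999, 0.0001, -0.011, -0.0077], [-0.0108, 0.1329, 0.9911, 1.083], [0.0, 0.0, 0.0, 1.0]]}
wrist {'mtx': [[297.3186, 0.0, 259.1259], [0.0, 297.3186, 191.2243], [0.0, 0.0, 1.0]], 'hand_eye': [[0.0007, 0.9582, 0.2863, 0.0731], [1.0, -0.0009, 0.0004, 0.0009], [0.0006, 0.2863, -0.9582, -0.1424], [0.0, 0.0, 0.0, 1.0]]}
```

View pics/top0b.png

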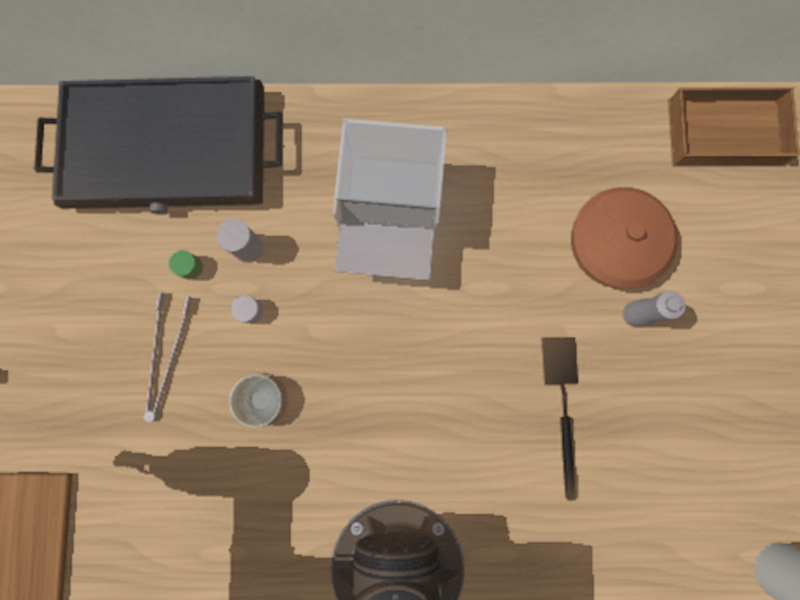

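View pics/scene0b.png

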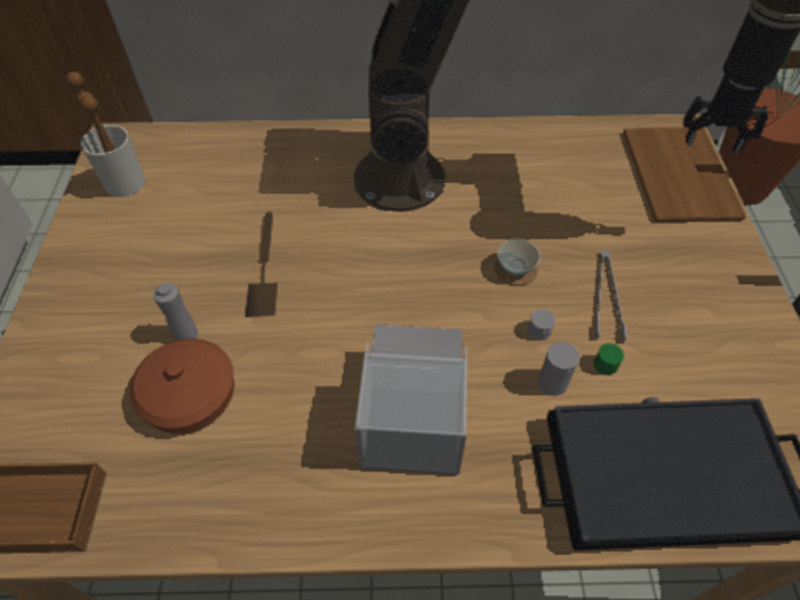

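The top view shows the tin's lid at about (246,309) in 800x600 pixels. The tall tin is at (238,240), the green look-alike at (183,264) and the bowl at (257,400). The caddy is at (390,200), with the sill front edge from (337,272) to (430,279). The scene view agrees, with the tin at (541,324).

```bash
cat > h.py <<'E'
import numpy as np,cv2
from rig import camera_info
def ray(n,p):
    c=camera_info(n);T=np.array(c["world_from_camera"]);q=np.linalg.inv(np.array(c["mtx"]))@[p[0],p[1],1]
    return T[:3,3],T[:3,:3]@[q[0],-q[1],-q[2]]
def onz(n,p,z):
    o,d=ray(n,p);return o+d*(z-o[2])/d[2]
E
python3 - <<'E'
from h import *
im=cv2.imread("pics/top0.png");hsv=cv2.cvtColor(im,cv2.COLOR_BGR2HSV)
m=((hsv[:,:,1]<60)&(hsv[:,:,2]>90)).astype(np.uint8)
n,l,s,c=cv2.connectedComponentsWithStats(m)
for i in range(1,n):
    if s[i,4]>60: print("top",s[i].tolist(),c[i].round(1),onz("top",c[i],.045).round(4))
im2=cv2.imread("pics/scene0.png");h2=cv2.cvtColor(im2,cv2.COLOR_BGR2HSV)
m2=((h2[:,:,1]<60)&(h2[:,:,2]>90)).astype(np.uint8)
n,l2,s,c=cv2.connectedComponentsWithStats(m2)
for i in range(1,n):
    if s[i,4]>60 and s[i,4]<30000: print("sc",s[i].tolist(),c[i].round(1),onz("scene",c[i],.03).round(4))
cr=im[70:185,205:295];cv2.imwrite("pics/cad.png",cv2.resize(cr,None,fx=5,fy=5,interpolation=cv2.INTER_CUBIC))
cr=im2[200:310,220:310];cv2.imwrite("pics/cads.png",cv2.resize(cr,None,fx=5,fy=5,interpolation=cv2.INTER_CUBIC))
a=cv2.imread("pics/cad.png");b=cv2.imread("pics/cads.png");b=cv2.copyMakeBorder(b,0,a.shape[0]-b.shape[0],0,0,0)
cv2.imwrite("pics/both.png",cv2.resize(np.hstack([a,b]),None,fx=.88,fy=.88))
E
```

```text
top [0, 0, 512, 55, 26841] [256.1  25.7] [ 1.0146 -0.0053  0.045 ]
top [213, 75, 73, 105, 6511] [248.2 126. ] [0.6912 0.018  0.045 ]
top [138, 140, 31, 28, 534] [152.3 153.2] [0.6081 0.3033 0.045 ]
top [92, 187, 31, 83, 474] [103.7 227.8] [0.3869 0.436  0.045 ]
top [399, 186, 40, 23, 620] [418.7 197.3] [ 0.4759 -0.4777  0.045 ]
top [148, 189, 20, 18, 285] [157.3 197.4] [0.4754 0.2833 0.045 ]
top [147, 239, 34, 35, 910] [163.1 256.1] [0.3063 0.2606 0.045 ]
top [213, 320, 66, 37, 348] [230.8 337.8] [0.0833 0.0643 0.045 ]
top [483, 347, 29, 37, 911] [498.3 365.2] [ 0.0151 -0.6661  0.045 ]
sc [501, 44, 11, 17, 141] [506.3  52. ] [-0.3402  1.1287  0.03  ]
sc [52, 80, 41, 46, 691] [ 76.3 102.9] [-0.0459 -0.7138  0.03  ]
sc [0, 106, 48, 112, 2634] [ 15.8 142.1] [ 0.1655 -0.8844  0.03  ]
sc [477, 120, 35, 74, 1311] [498.3 152.7] [0.259  0.8664 0.03  ]
sc [318, 153, 28, 22, 406] [330.7 162.7] [0.292  0.2605 0.03  ]
sc [98, 181, 29, 35, 251] [112.  194.3] [ 0.4133 -0.484   0.03  ]
sc [340, 198, 15, 15, 157] [347.3 204. ] [0.4706 0.2918 0.03  ]
sc [227, 208, 72, 71, 4489] [264.6 244. ] [0.6131 0.0175 0.03  ]
sc [350, 219, 21, 18, 280] [360.3 227.2] [0.5597 0.3188 0.03  ]
sc [346, 364, 77, 19, 1297] [385.4 372.9] [0.9872 0.3076 0.03  ]
```

View pics/both.png

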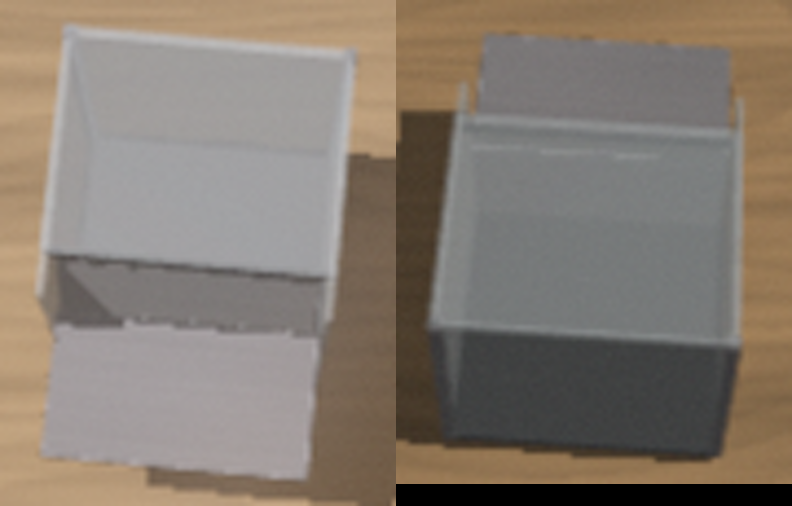

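The left (top camera) crop shows the sill front corners at (42,458) and (307,478) and the rear roof corners at (66,27) and (352,50). In the right (scene camera) crop the sill corners are at (483,33) and (730,46), and the rear roof corners at (430,327) and (740,345).

Run:
```python
from h import *
R={}
def tp(p):return p[0]/4.4+205,p[1]/4.4+70
def sp(p):return (p[0]-396)/4.4+220,p[1]/4.4+200
def both(nm,a,b,z):
    A=onz("top",tp(a),z) if a else None;B=onz("scene",sp(b),z) if b else None
    print(nm,None if A is None else A.round(4),None if B is None else B.round(4));return np.mean([x for x in(A,B) if x is not None],0)
# top left = +y
fl=both("front L",(42,458),(730,46),.1);fr=both("front R",(307,478),(483,33),.1)
bl=both("back L",(66,27),(740,345),.172);br=both("back R",(352,50),(430,327),.172)
print("w",np.linalg.norm(fl-fr),np.linalg.norm((bl-br)),"depth",np.linalg.norm(((bl+br)-(fl+fr))[:2])/2)
for a,b in((fl,fr),(bl,br)): d=(a-b);print("yaw",np.degrees(np.arctan2(-d[0],d[1])))
ax=((bl+br)-(fl+fr))[:2];print("yaw axis",np.degrees(np.arctan2(ax[1],ax[0])))
m=(fl+fr)/2;mb=(bl+br)/2;print("mids",m,mb,"origin",m[:2]+ax/np.linalg.norm(ax)*.085,mb[:2]-ax/np.linalg.norm(ax)*.167)
for z in(.045,.04,.0):print("tin",onz("top",(156.7,197.2),z).round(4),onz("scene",(347.3,203),z).round(4))
```

```text
front L [0.5344 0.1102 0.1   ] [0.5394 0.1133 0.1   ]
front R [ 0.5215 -0.0576  0.1   ] [ 0.5248 -0.056   0.1   ]
back L [0.788  0.0912 0.172 ] [0.793  0.0937 0.172 ]
back R [ 0.7726 -0.083   0.172 ] [ 0.778  -0.0826  0.172 ]
w 0.1691390080296687 0.17590776673037542 depth 0.2539183387848955
yaw -4.67862002615316
yaw -4.947323143472533
yaw axis -5.12860457280515
mids [0.53001132 0.02749294 0.1       ] [0.78291311 0.00479479 0.172     ] origin [0.61467103 0.01989466] [0.61658169 0.01972318]
tin [0.4761 0.2852 0.045 ] [0.4771 0.288  0.045 ]
tin [0.4767 0.2866 0.04  ] [0.4736 0.2894 0.04  ]
tin [0.4816 0.2979 0.    ] [0.4456 0.3009 0.    ]
```

```bash
cat >> h.py <<'E'
from rig import get_obs
from scipy.spatial.transform import Rotation as Ro
YAW=np.radians(-4.9)
def rot(o):
    w,x,y,z=o["tool_rot"];return Ro.from_quat([x,y,z,w])
def want(pitch=0,yaw=YAW): # tool x forward, z down; pitch>0: fingers point forward
    return Ro.from_euler("z",yaw)*Ro.from_euler("y",-pitch)*Ro.from_euler("x",np.pi)
def cad(x,y,z,O=(.6155,.0198)): # caddy -> world, z above table
    c,s=np.cos(YAW),np.sin(YAW);return np.array([O[0]+c*x-s*y,O[1]+s*x+c*y,z])
def rel(target,pitch=0):
    o=get_obs();R=rot(o);d=R.inv().apply(np.array(target)-o["eef_pos"])
    rv=(R.inv()*want(pitch)).as_rotvec()
    print("t",round(float(o["time"]),2),"pos",np.round(o["eef_pos"],4),"q",np.round(o["qpos"],2),"F",np.round(o["contact_force"],1),"w",round(float(o["grip_width"]),3))
    print("shift units",(d/.05).round(3),"turn units",(rv/.12).round(3))
E
python3 -c "
from h import *
rel([.476,.286,.2])"
```

```text
t 0.15 pos [0.187  0.6482 0.2306] q [ 1.58  0.36  0.01 -0.   -1.22 -0.29] F [0.2 0.7 0.8] w 1.001
shift units [7.562 5.357 0.619] turn units [ 0.011 -0.    -1.628]
```

{"fn": "servo_tool", "kwargs": {"commands": [[0.63,0.446,0.05,0,0,0,0],[0.63,0.446,0.05,0,0,0,0],[0.63,0.446,0.05,0,0,0,0],[0.63,0.446,0.05,0,0,0,0],[0.63,0.446,0.05,0,0,0,0],[0.63,0.446,0.05,0,0,0,0],[0.63,0.446,0.05,0,0,0,0],[0.63,0.446,0.05,0,0,0,0],[0.63,0.446,0.05,0,0,0,0],[0.63,0.446,0.05,0,0,0,0],[0.63,0.446,0.05,0,0,0,0],[0.63,0.446,0.05,0,0,0,0]]}}

```text
time: 1.35
eef_pos: [0.4767, 0.2853, 0.2012]
tool_rot: [-0.0, 0.99, -0.14, -0.0]
contact_force: [1.1, -0.3, -0.9]
grip_width: 1.003
finger_force: 0.0
```

{"fn": "servo_tool", "kwargs": {"commands": [[0,0,0,0,0,-0.543,0],[0,0,0,0,0,-0.543,0],[0,0,0,0,0,-0.543,0],[0,0,0,0,0,0,0],[0,0,0,0,0,0,0]]}}

```text
time: 1.85
eef_pos: [0.476, 0.2866, 0.2012]
tool_rot: [0.0, 0.999, -0.044, -0.0]
contact_force: [-0.1, -0.7, 0.0]
grip_width: 0.998
finger_force: 0.0
```

Run:
```python
from h import *
from rig import capture
rel([.476,.286,.2])
o=get_obs();im=capture("wrist");im=im[:,:,::-1].copy();cv2.imwrite("pics/w1.png",im)
c=camera_info("wrist");H=np.array(c["hand_eye"]);K=np.array(c["mtx"])
# project predicted tin lid rim
R=rot(o).as_matrix();T=np.eye(4);T[:3,:3]=R;T[:3,3]=o["eef_pos"];W=np.linalg.inv(T@H)
for z in(.045,0):
  for a in np.linspace(0,2*np.pi,24,endpoint=False):
    p=W@[.476+.025*np.cos(a),.286+.025*np.sin(a),z,1];v=np.array([p[0],-p[1],-p[2]]);th=np.arccos(v[2]/np.linalg.norm(v));u=v[:2]/np.hypot(*v[:2])*th*K[0,0]+K[:2,2]
    cv2.circle(im,tuple(np.round(u).astype(int)),1,(0,0,255) if z else (255,0,0),-1)
cv2.imwrite("pics/w1b.png",im)
```

```text
t 1.85 pos [0.476  0.2866 0.2012] q [ 0.89  0.19 -0.3  -0.   -1.09  0.59] F [-0.1 -0.7  0. ] w 0.998
shift units [0.001 0.012 0.024] turn units [ 0.001  0.002 -0.014]
```

View pics/w1b.png

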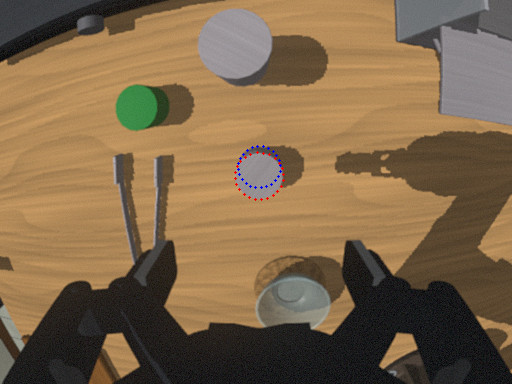

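The wrist view shows the tin's lid at about (260,174), within 3 px of the predicted rim. Nothing stands in the fingers' way, so I'm descending.

{"fn": "servo_tool", "kwargs": {"commands": [[0.04,0,0.7,0,0,0,0],[0,0,0.8,0,0,0,0],[0,0,0.8,0,0,0,0],[0,0,0.7,0,0,0,0],[0,0,0.5,0,0,0,0],[0,0,0.28,0,0,0,0],[0,0,0,0,0,0,0],[0,0,0,0,0,0,0]]}}

```text
time: 2.7
eef_pos: [0.4782, 0.2867, 0.0125]
tool_rot: [0.0, 0.999, -0.043, -0.0]
contact_force: [-0.3, -0.0, 0.5]
grip_width: 1.0
finger_force: 0.0
```

{"fn": "servo_tool", "kwargs": {"commands": [[0,0,0,0,0,0,1],[0,0,0,0,0,0,1],[0,0,0,0,0,0,1],[0,0,0,0,0,0,1],[0,0,0,0,0,0,1],[0,0,0,0,0,0,1],[0,0,0,0,0,0,1],[0,0,0,0,0,0,1]]}}

```text
time: 3.5
eef_pos: [0.4786, 0.2871, 0.0137]
tool_rot: [-0.001, 0.999, -0.043, 0.001]
contact_force: [-2.0, -0.4, 6.8]
grip_width: 0.562
finger_force: 61.4
```

{"fn": "servo_tool", "kwargs": {"commands": [[0,0,-0.3,0,0,0,1],[0,0,-0.6,0,0,0,1],[0,0,-0.8,0,0,0,1],[0,0,-0.8,0,0,0,1],[0,0,-0.6,0,0,0,1],[0,0,-0.3,0,0,0,1],[0,0,0,0,0,0,1],[0,0,0,0,0,0,1]]}}

```text
time: 4.3
eef_pos: [0.4776, 0.2862, 0.1819]
tool_rot: [-0.0, 0.999, -0.043, -0.0]
contact_force: [0.5, -0.2, -2.8]
grip_width: 0.563
finger_force: 62.6
```

```bash
python3 -c "
from h import *
rel(cad(-.047,0,.16))"
```

```text
t 4.3 pos [0.4776 0.2862 0.1819] q [ 0.89  0.2  -0.32 -0.   -1.05  0.59] F [ 0.5 -0.2 -2.8] w 0.563
shift units [2.265 5.072 0.434] turn units [-0.003  0.004 -0.003]
```

Gripped and lifted, with about 1.6 N more load, as the tin should add. I'm moving it over the sill.

{"fn": "servo_tool", "kwargs": {"commands": [[0.1,0.25,0,0,0,0,1],[0.25,0.55,0,0,0,0,1],[0.28,0.6,0,0,0,0,1],[0.28,0.6,0.05,0,0,0,1],[0.28,0.6,0.05,0,0,0,1],[0.28,0.6,0.05,0,0,0,1],[0.28,0.6,0.1,0,0,0,1],[0.25,0.6,0.1,0,0,0,1],[0.17,0.42,0.08,0,0,0,1],[0.1,0.25,0,0,0,0,1],[0,0,0,0,0,0,1],[0,0,0,0,0,0,1]]}}

```text
time: 5.5
eef_pos: [0.5692, 0.0239, 0.1601]
tool_rot: [0.0, 0.999, -0.043, -0.001]
contact_force: [-0.3, 1.1, -2.5]
grip_width: 0.568
finger_force: 62.6
```

Run:
```python
from h import *
from rig import capture
rel(cad(-.047,0,.116))
a=capture("wrist")[:,:,::-1];b=capture("scene")[:,:,::-1][150:300,190:340];b=cv2.resize(b,(384,384))
cv2.imwrite("pics/w2.png",cv2.resize(np.hstack([a,b]),(800,343)))
```

```text
t 5.5 pos [0.5692 0.0239 0.1601] q [ 0.39  0.24 -0.32 -0.   -1.01  1.1 ] F [-0.3  1.1 -2.5] w 0.568
shift units [-0.009  0.003  0.882] turn units [ 0.004  0.01  -0.005]
```

View pics/w2.png

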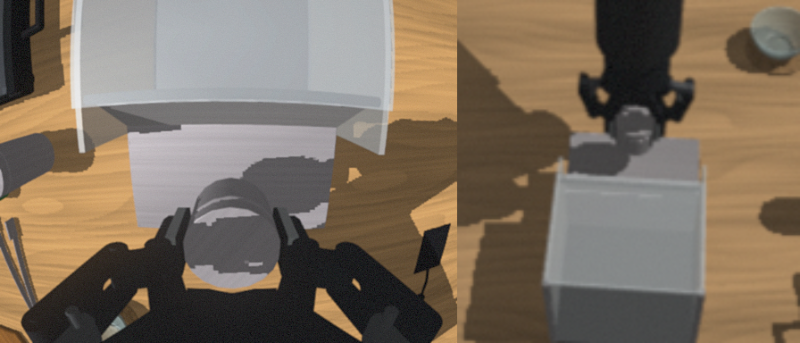

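The wrist view shows the tin held upright and centred over the sill at about (232,245), with the flap's edge ahead near y=125. I'm lowering it.

{"fn": "servo_tool", "kwargs": {"commands": [[0,0,0.3,0,0,0,1],[0,0,0.3,0,0,0,1],[0,0,0.15,0,0,0,1],[0,0,0.08,0,0,0,1],[0,0,0.04,0,0,0,1],[0,0,0,0,0,0,1],[0,0,0,0,0,0,1]]}}

```text
time: 6.3
eef_pos: [0.57, 0.0244, 0.1179]
tool_rot: [-0.0, 0.999, -0.043, 0.0]
contact_force: [-0.8, 0.5, -1.9]
grip_width: 0.567
finger_force: 62.5
```

{"fn": "servo_tool", "kwargs": {"commands": [[0,0,0.04,0,0,0,1],[0,0,0.04,0,0,0,1],[0,0,0,0,0,0,1],[0,0,0,0,0,0,1]]}}

```text
time: 6.7
eef_pos: [0.5698, 0.0243, 0.1137]
tool_rot: [-0.0, 0.999, -0.043, 0.0]
contact_force: [-1.4, -1.0, 3.7]
grip_width: 0.568
finger_force: 63.1
```

Contact with the sill (force went from -2 to +3.7 N). I'm opening the fingers and rising clear.

{"fn": "servo_tool", "kwargs": {"commands": [[0,0,0,0,0,0,0.3],[0,0,0,0,0,0,0],[0,0,0,0,0,0,0],[0,0,0,0,0,0,0],[0,0,0,0,0,0,0],[0,0,0,0,0,0,0]]}}

```text
time: 7.3
eef_pos: [0.5695, 0.0242, 0.1132]
tool_rot: [0.0, 0.999, -0.043, -0.0]
contact_force: [0.0, -1.1, 0.3]
grip_width: 0.997
finger_force: 0.0
```

{"fn": "servo_tool", "kwargs": {"commands": [[0,0,-0.2,0,0,0,0],[0,0,-0.5,0,0,0,0],[0,0,-0.7,0,0,0,0],[0,0,-0.6,0,0,0,0],[0,0,0,0,0,0,0],[0,0,0,0,0,0,0]]}}

```text
time: 7.9
eef_pos: [0.5699, 0.0244, 0.2146]
tool_rot: [-0.001, 0.999, -0.043, 0.001]
contact_force: [-0.6, -0.0, -1.5]
grip_width: 1.002
finger_force: 0.0
```

Run:
```python
from h import *
from rig import capture
rel(cad(-.11,0,.20),np.radians(25))
a=capture("wrist")[:,:,::-1];b=capture("top")[:,:,::-1]
b=cv2.resize(b[60:200,190:330],(384,384))
cv2.imwrite("pics/w3.png",cv2.resize(np.hstack([a,b]),(800,343)))
```

```text
t 7.9 pos [0.5699 0.0244 0.2146] q [ 0.39  0.2  -0.25 -0.   -1.12  1.1 ] F [-0.6 -0.  -1.5] w 1.002
shift units [-1.283  0.014  0.29 ] turn units [-1.000e-02  3.619e+00 -1.000e-03]
```

View pics/w3.png

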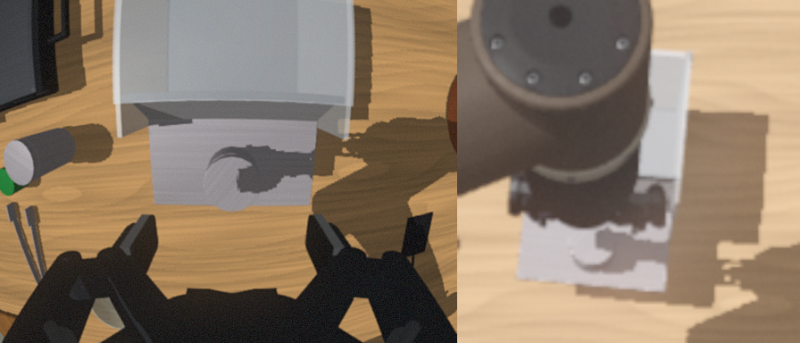

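The tin stands upright and free on the sill, lid at about (232,183) in the wrist view, with the flap ahead of it. I'm backing off, tilting 25 degrees and shutting the fingers.

{"fn": "servo_tool", "kwargs": {"commands": [[-0.4,0,0,0,0,0,0],[-0.5,0,0,0,0,0,0.5],[-0.4,0.014,0.15,0,0,0,1],[0,0,0,0,0.7,0,1],[0,0,0,0,0.75,0,1],[0,0,0,0,0.75,0,1],[0,0,0,0,0.75,0,1],[0,0,0,0,0.67,0,1],[0,0,0,0,0,0,1],[0,0,0,0,0,0,1],[0,0,0,0,0,0,1]]}}

```text
time: 9.1
eef_pos: [0.5057, 0.0295, 0.2064]
tool_rot: [0.009, 0.976, -0.042, 0.215]
contact_force: [-0.4, 0.4, 0.2]
grip_width: -0.002
finger_force: 0.0
```

```bash
python3 -c "
from h import *
rel(cad(-.112,0,.118),np.radians(25))
R=rot(get_obs());u=np.array([np.cos(YAW),np.sin(YAW),0]);print('forward 10mm units',(R.inv().apply(u)*.2).round(4))"
```

```text
t 9.1 pos [0.5057 0.0295 0.2064] q [ 0.6  -0.15 -0.92  0.56 -0.53  0.44] F [-0.4  0.4  0.2] w -0.002
shift units [-0.776  0.008  1.589] turn units [-0.005  0.017 -0.003]
forward 10mm units [ 0.1814 -0.      0.0842]
```

{"fn": "servo_tool", "kwargs": {"commands": [[-0.15,0,0.3,0,0,0,1],[-0.2,0,0.4,0,0,0,1],[0,0,0,0,0,0,1]]}}

```text
time: 9.4
eef_pos: [0.5057, 0.0293, 0.1674]
tool_rot: [0.009, 0.976, -0.042, 0.213]
contact_force: [-0.3, -0.0, 0.7]
grip_width: -0.002
finger_force: 0.0
```

```bash
python3 -c "
from h import *
rel(cad(-.112,0,.118),np.radians(25))"
```

```text
t 9.4 pos [0.5057 0.0293 0.1674] q [ 0.55 -0.1  -1.01  0.71 -0.39  0.31] F [-0.3 -0.   0.7] w -0.002
shift units [-0.444  0.     0.882] turn units [ 0.006  0.048 -0.004]
```

Joint 3 is close to its limit with this tilt so near the base. I'll start the push with less tilt (12 degrees) and tilt further as it goes in.

{"fn": "servo_tool", "kwargs": {"commands": [[0.1,0,0,0,-0.4,0,1],[0,0,0,0,-0.5,0,1],[0,0,0,0,-0.5,0,1],[0,0,0,0,-0.45,0,1],[0,0,0,0,0,0,1],[0,0,0,0,0,0,1]]}}

```text
time: 10.0
eef_pos: [0.5094, 0.0292, 0.1702]
tool_rot: [0.004, 0.994, -0.043, 0.105]
contact_force: [0.3, 0.1, -0.4]
grip_width: 0.002
finger_force: 0.0
```

```bash
python3 -c "
from h import *
rel(cad(-.1,0,.118),np.radians(12))"
```

```text
t 10.0 pos [0.5094 0.0292 0.1702] q [ 0.53  0.01 -0.67  0.18 -0.73  0.83] F [ 0.3  0.1 -0.4] w 0.002
shift units [-0.089  0.007  1.048] turn units [-0.006 -0.004 -0.004]
```

{"fn": "servo_tool", "kwargs": {"commands": [[0,0,0.3,0,0,0,1],[-0.05,0,0.4,0,0,0,1],[-0.04,0,0.34,0,0,0,1],[0,0,0,0,0,0,1],[0,0,0,0,0,0,1]]}}

```text
time: 10.5
eef_pos: [0.5149, 0.0281, 0.1186]
tool_rot: [0.005, 0.994, -0.042, 0.105]
contact_force: [0.7, -0.2, 1.1]
grip_width: -0.002
finger_force: 0.0
```

Run:
```python
from h import *
rel(cad(-.06,0,.118),np.radians(12))
from rig import capture
a=capture("wrist")[:,:,::-1];b=capture("scene")[:,:,::-1][150:300,190:340];b=cv2.resize(b,(384,384))
cv2.imwrite("pics/w4.png",cv2.resize(np.hstack([a,b]),(800,343)))
```

```text
t 10.5 pos [0.5149 0.0281 0.1186] q [ 0.52  0.09 -0.74  0.22 -0.58  0.79] F [ 0.7 -0.2  1.1] w -0.002
shift units [ 0.799 -0.007  0.182] turn units [ 0.001 -0.001  0.006]
```

View pics/w4.png

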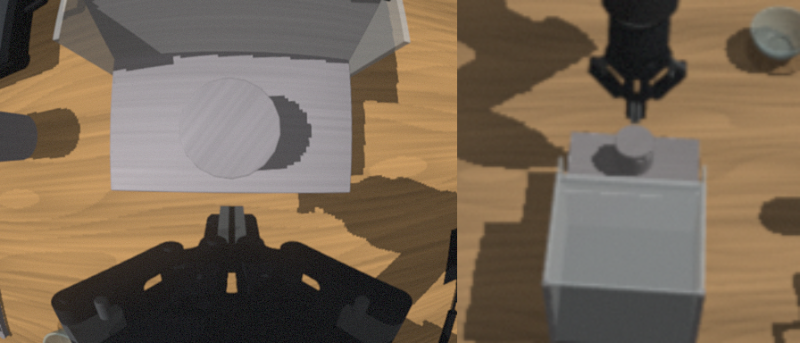

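The shut fingers at (232,225) are lined up behind the middle of the tin at (232,127). I'm starting the push.

{"fn": "servo_tool", "kwargs": {"commands": [[0.2,0,0.042,0,0,0,1],[0.2,0,0.042,0,0,0,1],[0.2,0,0.042,0,0,0,1],[0.2,0,0.042,0,0,0,1],[0.2,0,0.042,0,0.2,0,1],[0.2,0,0.045,0,0.2,0,1],[0,0,0,0,0,0,1]]}}

```text
time: 11.3
eef_pos: [0.5772, 0.0227, 0.1181]
tool_rot: [0.006, 0.991, -0.042, 0.128]
contact_force: [-0.2, 0.2, 0.7]
grip_width: 0.002
finger_force: 0.0
```

Run:
```python
from h import *
rel(cad(-.01,0,.118),np.radians(25))
from rig import capture
a=capture("wrist")[:,:,::-1];b=capture("scene")[:,:,::-1][150:300,190:340];b=cv2.resize(b,(384,384))
cv2.imwrite("pics/w5.png",cv2.resize(np.hstack([a,b]),(800,343)))
```

```text
t 11.3 pos [0.5772 0.0227 0.1181] q [ 0.46  0.17 -0.68  0.27 -0.52  0.81] F [-0.2  0.2  0.7] w 0.002
shift units [ 0.548 -0.009  0.147] turn units [3.000e-03 1.489e+00 1.000e-03]
```

View pics/w5.png

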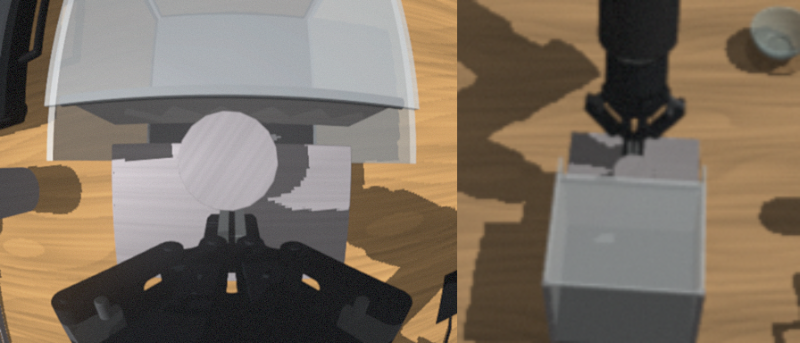

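The tin (about (228,160)) has slid straight ahead and its front is opening the flap. I'm continuing the push with more tilt.

{"fn": "servo_tool", "kwargs": {"commands": [[0.193,0,0.052,0,0.5,0,1],[0.188,0,0.065,0,0.5,0,1],[0.184,0,0.077,0,0.45,0,1],[0.181,0,0.084,0,0,0,1],[0.181,0,0.084,0,0,0,1],[0.1,0,0.046,0,0,0,1],[0,0,0,0,0,0,1],[0,0,0,0,0,0,1]]}}

```text
time: 12.2
eef_pos: [0.6344, 0.0096, 0.1241]
tool_rot: [0.015, 0.978, -0.045, 0.203]
contact_force: [-1.0, -0.2, 0.7]
grip_width: 0.006
finger_force: 0.4
```

Run:
```python
from h import *
rel(cad(.02,0,.118),np.radians(25))
from rig import capture
a=capture("wrist")[:,:,::-1];b=capture("scene")[:,:,::-1][170:320,190:340];b=cv2.resize(b,(384,384))
cv2.imwrite("pics/w6.png",cv2.resize(np.hstack([a,b]),(800,343)))
```

```text
t 12.2 pos [0.6344 0.0096 0.1241] q [ 0.34  0.18 -0.83  0.78 -0.25  0.41] F [-1.  -0.2  0.7] w 0.006
shift units [-0.044 -0.173  0.111] turn units [ 0.116  0.227 -0.023]
```

View pics/w6.png

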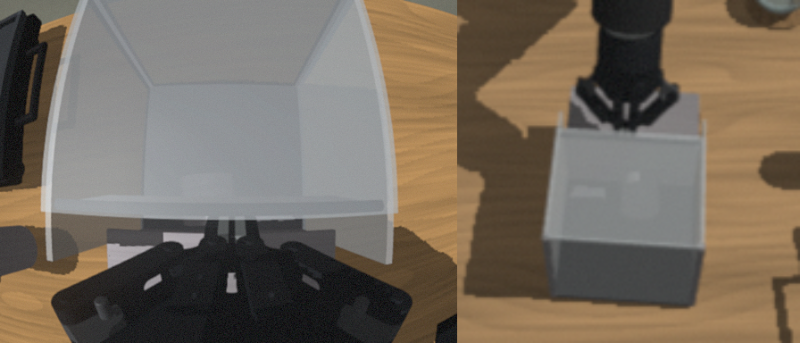

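The fingers are through the flap at (232,235) and the tin no longer stands on the sill. I see a faint bright shape inside the caddy. I'm withdrawing and easing the tilt as I come out.

{"fn": "servo_tool", "kwargs": {"commands": [[-0.183,-0.03,-0.08,0,0,0,1],[-0.183,-0.03,-0.08,0,-0.2,0,1],[-0.185,-0.03,-0.077,0,-0.3,0,1],[-0.187,-0.03,-0.07,0,-0.4,0,1],[-0.19,0,-0.06,0,-0.4,0,1],[-0.195,0,-0.045,0,-0.3,0,1],[-0.195,0,-0.05,0,0,0,1],[-0.195,0,-0.05,0,0,0,1],[-0.195,0,-0.05,0,0,0,1],[-0.195,0,-0.05,0,0,0,1],[0,0,0,0,0,0,1]]}}

```text
time: 13.4
eef_pos: [0.5332, 0.0241, 0.1256]
tool_rot: [0.011, 0.993, -0.046, 0.108]
contact_force: [0.7, 0.4, 0.5]
grip_width: 0.004
finger_force: 0.0
```

{"fn": "servo_tool", "kwargs": {"commands": [[0,0,-0.3,0,0,0,1],[0,0,-0.6,0,0,0,1],[0,0,-0.6,0,0,0,1],[0,0,-0.3,0,0,0,1],[0,0,0,0,0,0,1],[0,0,0,0,0,0,1]]}}

```text
time: 14.0
eef_pos: [0.5157, 0.0273, 0.2133]
tool_rot: [0.011, 0.993, -0.046, 0.108]
contact_force: [-0.0, 0.1, -1.0]
grip_width: 0.001
finger_force: 0.0
```

Run:
```python
from h import *
rel(cad(-.1,0,.2),0)
from rig import capture
a=capture("wrist")[:,:,::-1];b=capture("scene")[:,:,::-1];cv2.imwrite("pics/s7.png",b);b=b[190:300,215:325];b=cv2.resize(b,(384,384),interpolation=cv2.INTER_CUBIC)
t=capture("top")[:,:,::-1];cv2.imwrite("pics/t7.png",t)
cv2.imwrite("pics/w7.png",cv2.resize(np.hstack([a,b]),(800,343)))
```

```text
t 14.0 pos [0.5157 0.0273 0.2133] q [ 0.54 -0.02 -0.6   0.19 -0.83  0.83] F [-0.   0.1 -1. ] w 0.001
shift units [-0.056 -0.023  0.261] turn units [ 0.103 -1.817 -0.056]
```

View pics/w7.png

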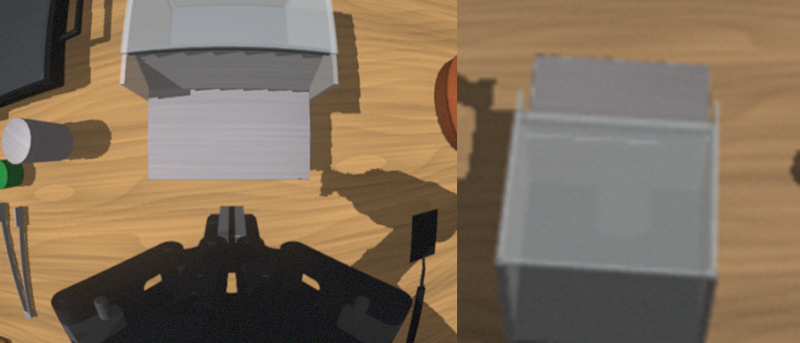

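The sill is empty, the flap is closed as at the start, and the tin's faint outline shows inside the caddy at (625,205). The gripper is clear of everything, so I'm handing in.

```bash
python3 -c "
from rig import *
print(hand_in())"
```

```text
the job is handed in; nothing more can be done
None
```

The short tin was set down and released on the sill, then pushed through the flap; the last pictures show it inside the caddy with the flap closed, nothing else was touched, and the job was handed in at about 14 s.

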